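Pack the hearing aid travel case on the nightstand

TASK

Pack the open black travel case: take the green charger pod out of the leaning cradle under the lamp and fit it, the blue cleaning-kit box and the orange battery box into the case's shallow tray together, so that all three stand upright with their bases flat on its floor. Set each one down rather than dropping it, do not knock the lamp, and leave the cup, the dish and the battery wheel where they are.

Things in the scene. Friction and masses are not known exactly. Their poses are not given: they have to be found in the camera images.
- case: Open black case, fixed. Origin: centre of the tray's underside. Tray outside 108 (x) x 132 (y) x 18 mm; walls and floor 4 mm, so inside 100 x 124 x 14 mm deep, inner floor at z = 4 mm. Deep lid fixed, leaning away on the -y side: hinge at y = -68, z = 19, free edge at y = -113, z = 143, back to y = -160 mm. The boxes fit only one way: kit along y at a long wall, the others in a row beside it.
- kit_mid (a point): Cleaning-kit box, blue with a steel seam, loose, about 90 g: 38 (x) x 114 (y) x 36 (z) mm. Point: its centre, 18 mm above its base; axes along its edges, z up. Being low, it can be packed first: fingers holding a tall box across by its top 20 mm then pass above it and the tray's wall.
- batteries_mid (a point): Battery box, orange with a black seam and a round paper dot on top, loose, about 130 g: 52 (x) x 64 (y) x 60 (z) mm. Point: its centre, 30 mm above its base; axes along its edges, z up. In the tray its 64 mm side must run along the tray's long (y) side.
- pod_mid (a point): Charger pod, green, white seam, loose, about 110 g: 50 (x) x 50 (y) x 60 (z) mm. Point: its centre, 30 mm from its base; z runs base to top. It starts in the lamp's cradle, z leaning 30 degrees from vertical to the lamp's -x (to the robot's side), y level; its lower 16 mm stand in the cradle with 2 mm play per side, so draw it out along its z.
- lamp: Folding aluminium lamp with a charging cradle in its foot, fixed. Origin: underside of the foot, below the cradle. Foot x = -45 to 130, 90 wide, 12 thick (mm). White cradle 62 x 62 x 20, leaning 30 degrees to -x, its underside's centre at z = 32. Lamp head low over it: x = -4 to 50, y = -60 to 60, z = 165 to 177, post at x = 115; the way along the pod's leaning axis is clear.
- cup_mid (a point): Stainless cup, 70 mm across, 80 mm high, standing loose; point at its centre half-way up. Leave it alone.
- dish_mid (a point): White ceramic pebble dish, 76 mm across, 16 mm high, loose; point at its centre half-way up. Leave it alone.
- wheel_mid (a point): Clear battery wheel, 50 mm across, 9 mm thick, lying loose; point at its centre. Leave it alone.
Not all that is in view belongs to the job. There is more than one size of the part that bears pod_mid; the job needs the larger.

How it is judged:
By the outcome, as a careful person would: the job done as asked, in the order asked, and still so for the second after the job is handed in, with the robot touching nothing.
It also fails if it takes over 72 s, if anything falls off the work surface, if the arm or the gripper's body presses on something with over 40 N, if the wrist force passes 120 N, or if a joint passes its speed limit or range.

ROBOT

A 6-joint arm with a two-finger parallel gripper is mounted at the origin on the work surface. World frame = base frame: x ahead of the robot, y to its left, z up, the work surface at z = 0. Lengths are in m, angles in rad, forces in N, time in s.
With the tool pointing down it reaches from about 0.3 to 0.875 m from the base axis. Payload 6.4 kg.
Tool frame: the origin (TCP) lies midway between the tips of the shut fingers; the grasp point (between the pads) lies 19 mm behind it; x points along the fingers, y is the direction in which the jaws open and shut, and the axes are right-handed (so a half turn about x gives the same grasp; the last joint's range is limited). The gripper opens to 85 mm and grips with 20 to 120 N. Pads are 22 mm wide; open, the fingers measure 114 mm over their backs; the gripper's body (76 mm by 85 mm) begins 54 mm behind the grasp point. The pads swing forward as they close: fully open they stand 13 mm farther back than shut.
Start: joints at [0.992, 0.181, 1.607, -0, 1.354, -0.206], TCP at [0.209, 0.536, 0.231] pointing down, gripper open.
Joint ranges: [-2.99, 2.99], [-0.89, 2.07], [0.3, 2.58], [-1.14, 4.28], [0, 2.63], [-3.12, 3.12]. Speed limits (rad/s): [2.57, 2.57, 3.01, 3.14, 3.14, 3.14].

INTERFACE

Orientations are given as a unit quaternion [w, x, y, z].
In Python, from bench import ctrl gives the robot as it stands.
- The arm moves only by the tool step_arm, never from a script. Its argument "motion" is a list of rows, each a list of 7 numbers: the shift along the tool's x, y, z in mm, then the turn, a rotation vector about the tool's x, y, z in degrees, then the closure in counts, from 0 (fully open) to 255 (shut). In form: [[tx, ty, tz, rx, ry, rz, hand], ...]. A call has 1 to 10 rows; each row is the pose to reach, as a shift and turn from the pose commanded when the call began, along the tool's axes at that moment; what a row does not reach only later rows make up. A row lasts 1/8 s, in which the tool goes at most 62.5 mm and 10.7 degrees, less where a joint would pass 70% of its speed; a pose out of reach is approached as far as the arm can. A call with a gripper value outside its range is refused whole. The fingers move at their own pace and stop on an object; the grip force is fixed at half the most. Time passes only in rows, so rows that repeat a pose let the fingers close. It gives the time, the measured TCP pose, the force and the opening at its end, in the units of the state.
- ctrl.get_obs(): the state, without advancing time (a new reading comes with each control period).
- ctrl.camera(name): name is "side" or "top" or "wrist"; returns (picture, depth): 420x560x3 uint8, red, green, blue; 420x560 float32, m along the optical axis (not along the pixel's ray), 0 where there is no reading.
- ctrl.camera_info(name): a dict with "fx", "fy", "cx", "cy" (pixels), "T" (4x4, takes a point from camera to world coordinates); the wrist camera has in their place "hand_eye" (4x4, takes a point from camera to tool coordinates, whose origin is the TCP and whose axes are the tool frame's). Camera axes: x right, y down, z forward; pixel columns grow to the right and rows downward; lengths in m; the calibration is good to about 2 mm. A picture is of the moment at which its call begins: read the wrist's pose just before it. camera_info takes no time and is no camera call.
- ctrl.hand_in(): hands the job in, once; it reports no verdict.
The state is a dict: "time_s": time; "q": joint angles; "dq": joint speeds; "joint_efforts": joint torques, N m; "eef_pos": TCP position; "eef_rot": TCP orientation; "wrist_force": force on the tool from outside, world axes, zero at the start; "torque": the same for the moment, N m; "opening": opening from 0.0 (shut) to 1.0 (fully open).
Only numpy, scipy, OpenCV 4.12 (cv2) and the standard library are available. Lean on these libraries where they do the work, as an engineer would, in place of code of your own. Each camera call takes 0.05 s, during which the arm holds its last target. There are 200 camera calls.

## Working session

There is one attempt and no reset: what is moved stays moved. The work goes in short steps, Python scripts to look and compute and a tool call to move; the robot and the scene stay as the last step left them, time stands still between calls to the robot, and variables do not carry over. Pictures are saved under pics/ and viewed, about 8 in all and at most 12, crops included, and the job is handed in when it is done.

Besides the shell and the picture viewer there is one more tool, called after "Call:" as name(argument=value, ...), one argument or row to a line, values as JSON. step_arm: Moves the arm, as the interface text tells. Its arguments: {"type":"object","properties":{"motion":{"type":"array","items":{"type":"array","items":{"type":"number"}}}},"required":["motion"]}

```bash
ls; mkdir -p pics; python3 - <<'E'
from bench import ctrl
import numpy as np,cv2
np.set_printoptions(precision=4,suppress=True)
o=ctrl.get_obs();print(o['time_s'],o['eef_pos'],o['eef_rot'],o['opening'],o['wrist_force'])
for n in['top','side','wrist']:
    i=ctrl.camera_info(n);print(n,i)
    p,d=ctrl.camera(n);np.savez(f'{n}0.npz',p=p,d=d)
    cv2.imwrite(f'pics/{n}0.png',p[:,:,::-1])
a=cv2.imread('pics/top0.png');b=cv2.imread('pics/side0.png')
E
```

```text
pics
0.0 [0.2091 0.535  0.2304] [ 0.6946  0.1305  0.6951 -0.1316] 0.9975280347377172 [-1.0202  0.0692 -0.0428]
top {'fx': 488.56716419471763, 'fy': 488.56716419471763, 'cx': 280.82891972730374, 'cy': 208.72609308061823, 'T': array([[-0.0151, -0.9918,  0.1268,  0.444 ],
       [-0.9992,  0.0198,  0.0359,  0.0011],
       [-0.0381, -0.1261, -0.9913,  1.0383],
       [ 0.    ,  0.    ,  0.    ,  1.    ]])}
side {'fx': 471.5333864722277, 'fy': 471.5333864722277, 'cx': 283.369335587711, 'cy': 211.05742065055475, 'T': array([[-0.9834, -0.1144,  0.1408,  0.4187],
       [-0.1803,  0.5299, -0.8286,  0.7959],
       [ 0.0201, -0.8403, -0.5418,  0.6003],
       [ 0.    ,  0.    ,  0.    ,  1.    ]])}
wrist {'fx': 291.68284257693614, 'fy': 291.68284257693614, 'cx': 280.12190088354885, 'cy': 207.68567468959174, 'hand_eye': array([[-0.0002, -0.3189,  0.9478, -0.142 ],
       [ 1.    , -0.    ,  0.0002,  0.0002],
       [-0.    ,  0.9478,  0.3189, -0.0829],
       [ 0.    ,  0.    ,  0.    ,  1.    ]])}
```

View pics/top0.png

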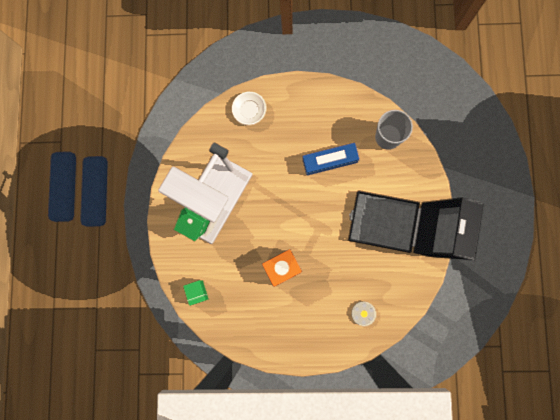

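View pics/side0.png

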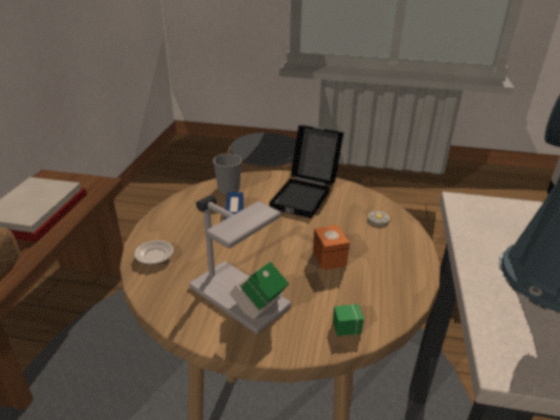

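Top: larger green pod in the cradle at (190,224), small green decoy at (195,292), blue kit at (330,158), orange box at (281,268), tray at (384,221) with its lid to the right (-y), cup (394,128), dish (249,108), wheel (364,314). Next I'll measure from masks and depth.

```bash
cat > h.py <<'E'
import numpy as np,cv2
from scipy.spatial.transform import Rotation as R
np.set_printoptions(precision=4,suppress=True)
from bench import ctrl
def rot(o): return R.from_quat(np.roll(o['eef_rot'],-1))
def pts(info,d,T):
    v,u=np.mgrid[:d.shape[0],:d.shape[1]]
    P=np.stack([(u-info['cx'])/info['fx']*d,(v-info['cy'])/info['fy']*d,d],-1)
    P=P@T[:3,:3].T+T[:3,3]; P[d==0]=np.nan; return P
def grab(n,save=None):
    o=ctrl.get_obs(); i=ctrl.camera_info(n); p,d=ctrl.camera(n)
    if n=='wrist':
        T=np.eye(4);T[:3,:3]=rot(o).as_matrix();T[:3,3]=o['eef_pos'];T=T@i['hand_eye']
    else:T=i['T']
    if save: cv2.imwrite(save,p[:,:,::-1])
    return p,d,pts(i,d,T),i,T
RNG={'green':((40,90,30),(85,255,255)),'blue':((100,120,30),(130,255,255)),'orange':((3,160,60),(14,255,255))}
def mask(p,c):
    return cv2.inRange(cv2.cvtColor(p,cv2.COLOR_RGB2HSV),*RNG[c])
def rect(P): # P Nx2 -> centre,size(long,short),angle deg of long side
    (c,s,a)=cv2.minAreaRect((P*1000).astype(np.float32))
    if s[0]<s[1]: s=(s[1],s[0]);a+=90
    return np.array(c),np.array(s),(a+90)%180-90
E
python3 - <<'E'
from h import *
for n in['top','side']:
    i=ctrl.camera_info(n);f=np.load(n+'0.npz');p,d=f['p'],f['d'];P=pts(i,d,i['T'])
    print(n,'table z',np.nanmedian(P[(P[...,0]>.45)&(P[...,0]<.5)&(abs(P[...,1]-.0)<.3)][:,2]))
    for c in RNG:
        k,l,s,ce=cv2.connectedComponentsWithStats(cv2.morphologyEx(mask(p,c),cv2.MORPH_CLOSE,np.ones((7,7))))
        for j in range(1,k):
            if s[j,4]<80: continue
            m=cv2.erode((l==j).astype(np.uint8),np.ones((3,3)))>0
            Q=P[m];Q=Q[~np.isnan(Q[:,0])]
            if not len(Q) or Q[:,2].min()<-.1: continue
            zt=np.percentile(Q[:,2],95);t=Q[Q[:,2]>zt-.008]
            print(n,c,ce[j],'ztop',zt,'zmin',Q[:,2].min(),*rect(t[:,:2]))
    if n=='top':
        # tray rim: dark points 10..25mm
        hs=cv2.cvtColor(p,cv2.COLOR_RGB2HSV)
        m=(hs[...,2]<90)&(P[...,2]>.010)&(P[...,2]<.03)&(P[...,1]<-.05)&(P[...,0]>.3)&(P[...,1]>-.3)
        print('rim',m.sum(),rect(P[m][:,:2]))
        m=(hs[...,2]<110)&(P[...,2]>-.005)&(P[...,2]<.03)
        m[:190]=0;m[255:]=0;m[:,:345]=0;m[:,425:]=0
        print('tray',m.sum(),rect(P[m][:,:2]),np.nanmean(P[215:225,380:390,2]))
        m=(P[...,2]>.15)&(P[...,2]<.19)
        m[:150]=0;m[240:]=0;m[:,:150]=0;m[:,240:]=0;print('head',m.sum(),rect(P[m][:,:2]),P[m][:,2].mean())
        m=(P[...,2]>.006)&(P[...,2]<.02);m[:140]=0;m[250:]=0;m[:,:150]=0;m[:,260:]=0
        print('foot',rect(P[m][:,:2]))
t=cv2.imread('pics/top0.png')
a=cv2.resize(t[150:310,150:310],(600,600),interpolation=cv2.INTER_CUBIC)
cv2.imwrite('pics/crop1.png',a)
E
```

```text
top table z 0.0007135459435755331
top green [190.7283 224.1906] ztop 0.09800484444462568 zmin 0.04915969186184299 [548.0098 211.406 ] [46.2066 22.8321] 60.51599884033203
top green [195.344  292.1376] ztop 0.03896038113038256 zmin 0.014285499531910606 [403.9688 216.0793] [37.914  33.0482] 17.44515037536621
top blue [330.2109 158.9831] ztop 0.03854116817945204 zmin 0.02121085508891163 [677.3009 -67.8804] [107.1216  34.1852] -77.1754264831543
top orange [281.3848 267.4621] ztop 0.0626980600785069 zmin 0.05455341147969417 [451.4115  37.1033] [59.1608 46.7731] -63.03253746032715
rim 1679 (array([ 586.9609, -178.0277]), array([302.2932, 205.6291]), 24.377174377441406)
tray 3405 (array([ 539.5762, -186.2016]), array([162.3733, 114.1709]), 78.87635040283203) 0.004596948228959969
head 2229 (array([617.9293, 173.3016]), array([128.7796, 121.436 ]), -30.28582763671875) 0.17653929004684044
foot (array([585.9431, 159.1083]), array([275.3608, 138.6234]), -32.83564758300781)
side table z 0.0007824557706151425
side green [264.5173 284.8616] ztop 0.09636732412413891 zmin 0.044151067328595084 [545.678  216.5177] [46.135  23.3539] 59.31092071533203
side green [347.6406 319.456 ] ztop 0.037912902796149006 zmin 0.004747892157443201 [403.9449 218.3638] [41.576  36.9682] 16.890972137451172
side blue [234.5376 198.9355] ztop 0.0374198697319231 zmin 0.03450108011351716 [674.6282 -94.7671] [60.943  18.8718] -52.29866409301758
side orange [330.396 248.671] ztop 0.061151435381139194 zmin 0.004792005611100825 [451.5545  39.5915] [62.8807 50.1491] -63.008758544921875
```

View pics/crop1.png

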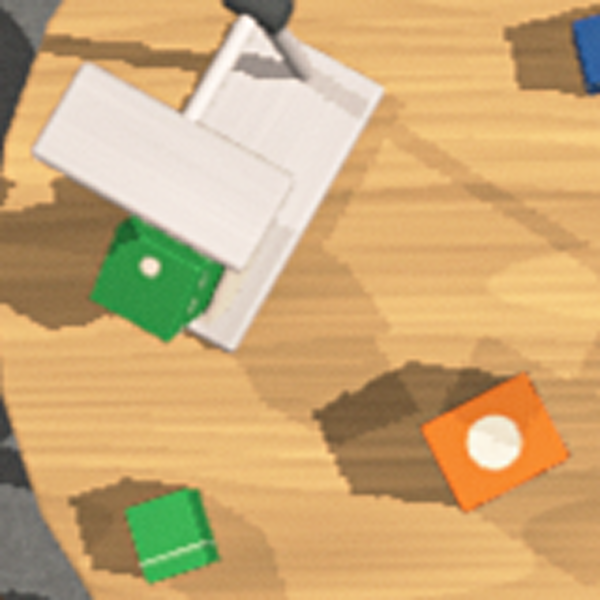

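The cradle pod's top edge measures about 46 mm (eroded mask). The loose pod at (195,292) is about 38 mm, so it's the small decoy. The pod in the cradle at (190,224) is the larger one, as the crop confirms. First move: over the kit and tray for a closer look with the wrist camera.

```bash
cat >> h.py <<'E'
def down(yaw,tilt=0): # tool R, tool z at yaw (deg); tilt leans tool x toward +toolz heading
    c,s=np.cos(np.radians(yaw)),np.sin(np.radians(yaw)); b=np.radians(tilt)
    hz=np.array([c,s,0]);up=np.array([0,0,1.])
    x=-up*np.cos(b)+hz*np.sin(b); z=hz*np.cos(b)+up*np.sin(b)
    return np.stack([x,np.cross(z,x),z],1)
def plan(pos,yaw,tilt=0,o=None):
    o=o or ctrl.get_obs(); r=rot(o).as_matrix()
    print('t',round(o['time_s'],2),'shift mm',(r.T@(np.array(pos)-o['eef_pos'])*1000).round(1),'turn deg',np.degrees(R.from_matrix(r.T@down(yaw,tilt)).as_rotvec()).round(1))
E
python3 -c "
from h import *
plan([.60,-.09,.23],-88)"
```

```text
t 0.15 shift mm [   1.  -439.9  591.7] turn deg [66.6  0.   0.1]
```

Call:
step_arm(
  motion=[
    [0,-440,592,67,0,0,0],
    [0,-440,592,67,0,0,0],
    [0,-440,592,67,0,0,0],
    [0,-440,592,67,0,0,0],
    [0,-440,592,67,0,0,0],
    [0,-440,592,67,0,0,0],
    [0,-440,592,67,0,0,0],
    [0,-440,592,67,0,0,0],
    [0,-440,592,67,0,0,0],
    [0,-440,592,67,0,0,0],
  ],
)

```text
time_s: 1.4
eef_pos: [0.5415, 0.0036, 0.2312]
eef_rot: [0.507, 0.493, 0.507, -0.493]
wrist_force: [-0.1, 1.4, 0.9]
opening: 0.997
```

```bash
cat > tray.py <<'E'
from h import *
import sys
k=sys.argv[1]
p,d,P,i,T=grab('wrist',f'pics/w{k}.png');np.savez(f'w{k}.npz',p=p,d=d,T=T)
m=mask(p,'blue')>0;Q=P[m];Q=Q[(Q[:,2]>.028)&(Q[:,2]<.05)];print('kit',Q[:,2].mean(),rect(Q[:,:2]))
m=mask(p,'orange')>0;Q=P[m];Q=Q[(Q[:,2]>.052)&(Q[:,2]<.075)];print('bat',len(Q));len(Q)>50 and print(rect(Q[:,:2]))
v=cv2.cvtColor(p,cv2.COLOR_RGB2HSV)[...,2]
m=((P[...,2]>.012)&(P[...,2]<.024)&(v<110)&(abs(P[...,0]-.54)<.12)&(abs(P[...,1]+.186)<.12)).astype(np.uint8)
Q=P[m>0];print('rim',len(Q),rect(Q[:,:2]))
cv2.imwrite(f'pics/rim{k}.png',np.hstack([p[:,:,::-1],np.repeat(m[...,None]*255,3,2)])[:,::1])
E
python3 tray.py 1; python3 -c "
import cv2;a=cv2.imread('pics/rim1.png');cv2.imwrite('pics/rim1s.png',cv2.resize(a,(800,300)))"
```

```text
kit 0.03464480439111507 (array([679.7521, -68.6853]), array([110.6471,  35.3365]), -76.72844696044922)
bat 2334
(array([452.8518,  37.0787]), array([63.8514, 52.6753]), -63.06893730163574)
rim 2218 (array([ 542.0684, -197.7094]), array([189.0756, 108.0203]), 77.76363372802734)
```

View pics/rim1s.png

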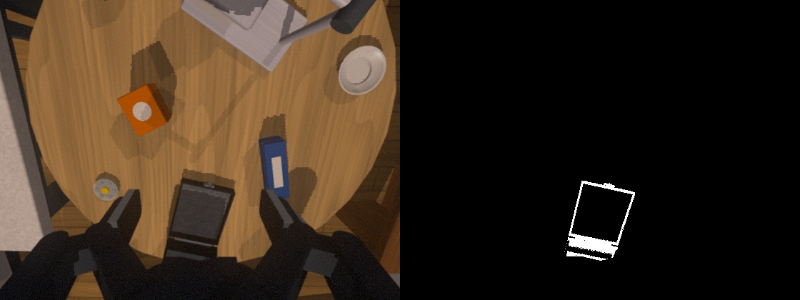

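Wrist view: tray rim is well outlined (right-half mask, corners about (582,182) and (633,193)), the kit is at (275,168) and the battery box at (142,110). Now the tray frame from the rim, and the kit approach.

```bash
python3 - <<'E'
from h import *
f=np.load('w1.npz');p,d,T=f['p'],f['d'],f['T'];P=pts(ctrl.camera_info('wrist'),d,T)
v=cv2.cvtColor(p,cv2.COLOR_RGB2HSV)[...,2]
m=(P[...,2]>.012)&(P[...,2]<.024)&(v<110)&(abs(P[...,0]-.54)<.12)&(abs(P[...,1]+.186)<.12)
Q=P[m][:,:2]
a=np.radians(-12.24)
for it in range(3):
    ex=np.array([np.cos(a),np.sin(a)]);ey=np.array([-ex[1],ex[0]])
    x,y=Q@ex,Q@ey
    yf=np.percentile(y,99);mid=(y<yf-.02)&(y>yf-.10)
    lo=mid&(x<np.median(x[mid])-0.0);xm=(x[mid].min()+x[mid].max())/2
    L=mid&(x<xm-.04);H=mid&(x>xm+.04)
    sl=[np.polyfit(y[s],x[s],1)[0] for s in(L,H)]
    print(np.degrees(a),'slopes',np.degrees(sl),'xm',(x[L].mean()+x[H].mean())/2,'w',x[H].mean()-x[L].mean())
    a-=np.mean(sl)
xc=(x[L].mean()+x[H].mean())/2
fr=(abs(x-xc)<.045)&(abs(x-xc)>.02)&(y>yf-.02)
h,e=np.histogram(y[fr],bins=np.arange(yf-.02,yf+.004,.001));print(h,e[0])
yw=np.median(y[fr]);c=xc*ex+(yw-.064)*ey
print('front strip mean',yw,'tray centre',c,'yaw',np.degrees(a))
plan([.6795,-.0685,.14],-77)
E
```

```text
-12.24 slopes [ 0.096  -0.1091] xm 0.5711540534508369 w 0.10318368828258806
-12.233431690154106 slopes [ 0.1026 -0.1026] xm 0.5711488209015662 w 0.10318362261371372
-12.233415930987771 slopes [ 0.1026 -0.1026] xm 0.5711488083382277 w 0.1031836224545255
[ 0  0  0  0  0  0  0  0  0  0  0  5 11 25 24 60 23  0  0  0  0  0  0] -0.006822828322085387
front strip mean 0.008354187061467334 tray centre [ 0.5464 -0.1754] yaw -12.233415893177195
t 1.45 shift mm [ 91.9 132.7  68.4] turn deg [-11.6   0.3  -0.1]
```

Call:
step_arm(
  motion=[
    [20,50,25,-6,0,0,0],
    [40,95,50,-11.6,0,0,0],
    [70,132,68,-11.6,0,0,0],
    [120,132.7,68.4,-11.6,0.3,0,0],
    [165,132.7,68.4,-11.6,0.3,0,0],
    [200,132.7,68.4,-11.6,0.3,0,0],
    [211,132.7,68.4,-11.6,0.3,0,0],
    [211,132.7,68.4,-11.6,0.3,0,0],
    [211,132.7,68.4,-11.6,0.3,0,200],
    [211,132.7,68.4,-11.6,0.3,0,255],
  ],
)

```text
time_s: 2.7
eef_pos: [0.6767, -0.0593, 0.0223]
eef_rot: [0.554, 0.441, 0.555, -0.437]
wrist_force: [0.1, 0.2, -0.6]
opening: 0.604
```

```bash
cat > pl.py <<'E'
from h import *
import sys
C=np.array([.5464,-.1754]);a=np.radians(-12.23);E=np.array([[np.cos(a),-np.sin(a)],[np.sin(a),np.cos(a)]])
def tray(x,y): return C+E@np.array([x,y])/1000
E
python3 - <<'E'
from pl import *
print(ctrl.get_obs()['opening'],ctrl.get_obs()['eef_pos'])
plan([*tray(29.5,0),.0255],-102.23)
E
```

```text
0.6044178239059153 [ 0.6767 -0.0593  0.0223]
t 2.7 shift mm [  -3.9 -126.8   95.9] turn deg [25.5 -0.2 -0.1]
```

Call:
step_arm(
  motion=[
    [0,0,0,0,0,0,255],
    [0,0,0,0,0,0,255],
    [0,0,0,0,0,0,255],
  ],
)

```text
time_s: 3.08
eef_pos: [0.6767, -0.0592, 0.0221]
eef_rot: [0.554, 0.441, 0.555, -0.437]
wrist_force: [0.1, -0.6, 6.2]
opening: 0.431
```

```bash
python3 - <<'E'
from h import *
o=ctrl.get_obs();r=rot(o).as_matrix();print(o['opening'],o['eef_pos'],'yaw',np.degrees(np.arctan2(r[1,2],r[0,2])),r[:,0])
print((r.T@(np.array([.6798,-.0687,.018])-o['eef_pos']))*1000)
E
```

```text
0.4307752543146975 [ 0.6767 -0.0592  0.0221] yaw -76.75729108759683 [ 0.0021  0.0045 -1.    ]
[4.0573 0.8713 9.9436]
```

```bash
python3 - <<'E'
from pl import *
plan([*tray(29.5,10),.085],-102.23)
E
```

```text
t 3.08 shift mm [ -63.6 -122.3   86.6] turn deg [25.5 -0.3 -0.1]
```

Call:
step_arm(
  motion=[
    [-30,0,0,0,0,0,255],
    [-64,-15,10,0,0,0,255],
    [-64,-50,35,9,-0.3,0,255],
    [-64,-85,60,18,-0.3,0,255],
    [-64,-110,78,25.5,-0.3,0,255],
    [-64,-122,86.6,25.5,-0.3,0,255],
    [-64,-122,86.6,25.5,-0.3,0,255],
    [-64,-122,86.6,25.5,-0.3,0,255],
    [-64,-122,86.6,25.5,-0.3,0,255],
  ],
)

```text
time_s: 4.2
eef_pos: [0.5771, -0.1706, 0.0837]
eef_rot: [-0.444, -0.55, -0.444, 0.55]
wrist_force: [-0.2, -0.5, -1.4]
opening: 0.425
```

```bash
python3 - <<'E'
from pl import *
p,d,P,i,T=grab('wrist','pics/w2.png');np.savez('w2.npz',p=p,d=d,T=T)
m=mask(p,'blue')>0;Q=P[m];Q=Q[~np.isnan(Q[:,0])]
L=(Q[:,:2]-C)@E*1000
zt=np.percentile(Q[:,2],90);t=Q[:,2]>zt-.006
print('kit in tray frame ztop',zt,'x',np.percentile(L[t,0],[1,50,99]),'y',np.percentile(L[t,1],[1,99]),rect(L[t]/1000))
v=cv2.cvtColor(p,cv2.COLOR_RGB2HSV)[...,2]
G=(P[...,:2]-C)@E*1000
m=(P[...,2]>.012)&(P[...,2]<.024)&(v<110)&(G[...,1]>40)&(abs(G[...,0])<70)
g=G[m];print('front rim x',np.percentile(g[:,0],[1,99]),'y',np.percentile(g[:,1],[1,50,95,99]))
plan([*tray(29.5,10),.085],-102.23)
E
```

```text
kit in tray frame ztop 0.09763663710487248 x [10.4296 26.2346 46.2201] y [-40.6352  57.4921] (array([27.9856,  6.7201]), array([102.8254,  37.1077]), -88.88363063335419)
front rim x [-52.5972  53.8836] y [41.3354 62.414  67.881  69.0882]
t 4.25 shift mm [-1.3  0.5  1.1] turn deg [0.1 0.  0. ]
```

View pics/w2.png

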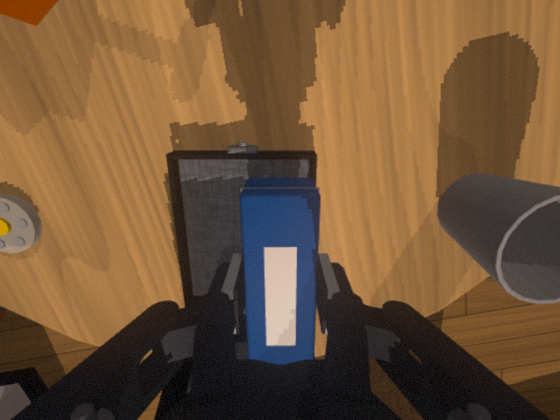

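The kit is held square over the tray, right side: near end at y=57.5, x from 10 to 46–48 in the tray frame. The front rim confirms the tray pose to about 1 mm. Lowering.

Call:
step_arm(
  motion=[
    [20,0.5,1,0,0,0,255],
    [40,0.5,1,0,0,0,255],
    [50,0.5,1,0,0,0,255],
    [54,0.5,1,0,0,0,255],
    [56,0.5,1,0,0,0,255],
    [57,0.5,1,0,0,0,255],
    [57.5,0.5,1,0,0,0,255],
    [57.5,0.5,1,0,0,0,255],
  ],
)

```text
time_s: 5.25
eef_pos: [0.577, -0.1727, 0.0266]
eef_rot: [-0.444, -0.55, -0.444, 0.551]
wrist_force: [1.2, 0.7, -0.9]
opening: 0.429
```

Call:
step_arm(
  motion=[
    [0.5,0,0,0,0,0,255],
    [1,0,0,0,0,0,255],
    [1,0,0,0,0,0,255],
  ],
)

```text
time_s: 5.62
eef_pos: [0.577, -0.1728, 0.0261]
eef_rot: [-0.444, -0.55, -0.444, 0.551]
wrist_force: [-3.2, 0.1, 5.7]
opening: 0.427
```

Call:
step_arm(
  motion=[
    [0,0,0,0,0,0,60],
    [0,0,0,0,0,0,40],
    [0,0,0,0,0,0,40],
    [-10,0,0,0,0,0,40],
    [-50,0,0,0,0,0,0],
    [-100,0,0,0,0,0,0],
    [-150,0,-30,0,0,0,0],
    [-150,0,-30,0,0,0,0],
    [-150,0,-30,0,0,0,0],
  ],
)

```text
time_s: 6.75
eef_pos: [0.583, -0.1432, 0.1754]
eef_rot: [-0.444, -0.55, -0.444, 0.551]
wrist_force: [0.6, 0.4, -0.1]
opening: 1.0
```

```bash
python3 - <<'E'
from pl import *
plan([.4528,.0371,.130],-63)
plan([.4528,.0371,.040],-63)
E
```

```text
t 6.75 shift mm [  45.4 -165.4 -148.6] turn deg [-39.2   0.    0. ]
t 6.75 shift mm [ 135.4 -165.4 -148.7] turn deg [-39.2   0.    0. ]
```

Call:
step_arm(
  motion=[
    [20,-40,-36,-10,0,0,0],
    [35,-80,-72,-20,0,0,0],
    [45,-120,-108,-30,0,0,0],
    [45,-165.4,-148.6,-39.2,0,0,0],
    [45,-165.4,-148.6,-39.2,0,0,0],
    [45,-165.4,-148.6,-39.2,0,0,0],
    [45,-165.4,-148.6,-39.2,0,0,0],
  ],
)

```text
time_s: 7.62
eef_pos: [0.4537, 0.036, 0.1301]
eef_rot: [0.602, 0.37, 0.603, -0.371]
wrist_force: [-0.4, -0.1, 0.4]
opening: 1.001
```

```bash
python3 - <<'E'
from pl import *
p,d,P,i,T=grab('wrist','pics/w3.png');np.savez('w3.npz',p=p,d=d,T=T)
m=mask(p,'orange')>0;Q=P[m];Q=Q[(Q[:,2]>.052)&(Q[:,2]<.075)];c,s,a=rect(Q[:,:2]);print('bat',Q[:,2].mean(),c,s,a)
m=mask(p,'blue')>0;Q=P[m];Q=Q[~np.isnan(Q[:,0])];len(Q)>50 and print('kit',rect((Q[:,:2]-C)@E),np.percentile(Q[:,2],95))
plan([.4525,.0375,.040],-63)
E
```

```text
bat 0.0589670028876858 [452.756   37.2247] [64.2004 52.1343] -63.16189765930176
t 7.67 shift mm [90.2 -0.3 -1.9] turn deg [-0.2 -0.   0. ]
```

Call:
step_arm(
  motion=[
    [40,0,-1.5,0,0,0,0],
    [75,0,-1.5,0,0,0,0],
    [88,0,-1.5,0,0,0,0],
    [90,0,-1.5,0,0,0,0],
    [90,0,-1.5,0,0,0,255],
    [90,0,-1.5,0,0,0,255],
    [90,0,-1.5,0,0,0,255],
    [90,0,-1.5,0,0,0,255],
    [90,0,-1.5,0,0,0,255],
  ],
)

```text
time_s: 8.8
eef_pos: [0.4538, 0.0381, 0.0419]
eef_rot: [0.604, 0.37, 0.602, -0.369]
wrist_force: [-0.5, -0.3, 5.9]
opening: 0.586
```

```bash
python3 - <<'E'
from pl import *
o=ctrl.get_obs();r=rot(o).as_matrix();print(r.T@(np.array([.4527,.0372,.03])-o['eef_pos'])*1000)
E
```

```text
[11.8539 -1.3955  0.3203]
```

```bash
python3 - <<'E'
from pl import *
plan([*tray(-20.5,-27),.115],-102.23)
E
```

```text
t 8.8 shift mm [-72.8 -47.  240.4] turn deg [39.2  0.1 -0.1]
```

Call:
step_arm(
  motion=[
    [-30,0,0,0,0,0,255],
    [-73,0,20,0,0,0,255],
    [-73,-10,60,10,0,0,255],
    [-73,-20,110,20,0,0,255],
    [-73,-30,160,30,0,0,255],
    [-73,-40,210,39.2,0,0,255],
    [-73,-47,238,39.2,0,0,255],
    [-73,-47,240.4,39.2,0,0,255],
    [-73,-47,240.4,39.2,0,0,255],
    [-73,-47,240.4,39.2,0,0,255],
  ],
)

```text
time_s: 10.05
eef_pos: [0.5191, -0.1959, 0.1132]
eef_rot: [-0.444, -0.55, -0.444, 0.55]
wrist_force: [0.1, -0.4, -1.7]
opening: 0.596
```

```bash
cat > chk.py <<'E'
from pl import *
import sys
k=sys.argv[1]
p,d,P,i,T=grab('wrist',f'pics/w{k}.png');np.savez(f'w{k}.npz',p=p,d=d,T=T)
G=(P[...,:2]-C)@E*1000
for c in RNG:
    m=mask(p,c)>0;z=P[m][:,2];g=G[m];s=~np.isnan(z)&(abs(g[:,0])<75)&(abs(g[:,1])<95);z,g=z[s],g[s]
    if len(z)<60: continue
    zt=np.percentile(z,90);t=abs(z-zt)<.006;print(c,'ztop',zt,'x',np.percentile(g[t,0],[1,99]),'y',np.percentile(g[t,1],[1,99]),rect(g[t]/1000))
v=cv2.cvtColor(p,cv2.COLOR_RGB2HSV)[...,2]
m=(P[...,2]>.012)&(P[...,2]<.024)&(v<110)&(G[...,1]>57)&(abs(G[...,0])<70)
g=G[m];len(g) and print('front rim x',np.percentile(g[:,0],[1,99]),'y',np.percentile(g[:,1],[1,50,95,99]))
E
python3 chk.py 4; python3 -c "
from pl import *
plan([*tray(-20.5,-27),.115],-102.23)"
```

```text
blue ztop 0.039980122429479056 x [ 9.845  45.7177] y [ 2.3338 54.4514] (array([28.0771, 24.6258]), array([61.4047, 37.0276]), -89.05880045890808)
orange ztop 0.13122797807568143 x [-47.6815   2.6025] y [-57.3445   5.1241] (array([-22.9227, -26.5554]), array([64.7553, 52.378 ]), -89.5366245508194)
front rim x [-52.3645  53.197 ] y [57.1421 62.8649 68.0172 69.1425]
t 10.1 shift mm [-1.7  1.7  1.1] turn deg [ 0.  -0.   0.1]
```

View pics/w4.png

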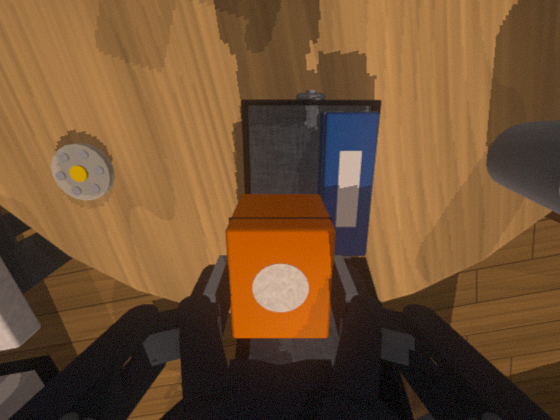

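Kit stands flat in the tray (top at 40.0 mm). The battery box hangs over the free slot, 2 mm left of centre, with the kit visible at (350,170). Shifting 2 mm right and lowering.

Call:
step_arm(
  motion=[
    [20,2,1,0,0,0,255],
    [40,2,1,0,0,0,255],
    [55,2,1,0,0,0,255],
    [62,2,1,0,0,0,255],
    [65,2,1,0,0,0,255],
    [66.5,2,1,0,0,0,255],
    [67.5,2,1,0,0,0,255],
    [67.5,2,1,0,0,0,255],
  ],
)

```text
time_s: 11.1
eef_pos: [0.5213, -0.1988, 0.0461]
eef_rot: [-0.444, -0.55, -0.444, 0.551]
wrist_force: [0.2, 0.7, -1.9]
opening: 0.593
```

Call:
step_arm(
  motion=[
    [0.5,0,0,0,0,0,255],
    [1,0,0,0,0,0,255],
    [1,0,0,0,0,0,255],
  ],
)

```text
time_s: 11.48
eef_pos: [0.5214, -0.1988, 0.0459]
eef_rot: [-0.444, -0.55, -0.444, 0.551]
wrist_force: [-3.6, 1.9, 7.8]
opening: 0.591
```

Call:
step_arm(
  motion=[
    [0,0,0,0,0,0,90],
    [0,0,0,0,0,0,60],
    [0,0,0,0,0,0,60],
    [-15,0,0,0,0,0,40],
    [-60,0,0,0,0,0,0],
    [-110,0,-10,0,0,0,0],
    [-150,0,-50,0,0,0,0],
    [-170,0,-70,0,0,0,0],
    [-170,0,-70,0,0,0,0],
    [-170,0,-70,0,0,0,0],
  ],
)

```text
time_s: 12.72
eef_pos: [0.5356, -0.1305, 0.2144]
eef_rot: [-0.444, -0.55, -0.444, 0.551]
wrist_force: [-0.5, 0.2, -0.3]
opening: 1.002
```

```bash
python3 chk.py 5; python3 - <<'E'
from h import *
# pod axis from top view: points on green comp; use nominal lean 30, yaw fit
for n in['top','side']:
    i=ctrl.camera_info(n);f=np.load(n+'0.npz');p,d=f['p'],f['d'];P=pts(i,d,i['T'])
    m=cv2.erode(mask(p,'green'),np.ones((3,3)))>0
    m&=(P[...,0]>.48)&(P[...,2]>.03)&(P[...,1]>.1);Q=P[m]
    # top face: plane with normal near (-.43,.25,.87)
    r=down(-30,30);nz=-r[:,0];s=Q@nz;top=Q[s>np.percentile(s,95)-.006]
    c=top.mean(0);w=np.linalg.svd(top-c)[2][2];w*=np.sign(w[2])
    print(n,len(Q),len(top),'normal',w,'lean',np.degrees(np.arccos(w[2])),'yaw of lean',np.degrees(np.arctan2(w[1],w[0])))
    ex,ey=r[:,2],r[:,1];uv=np.stack([top@ex,top@ey],1);cc,ss,a=rect(uv);print('rect in px,py',cc,ss,a,'topz',top@nz@np.ones(len(top))/len(top), 'centre',(cc[0]*ex+cc[1]*ey)/1000+nz*np.median(top@nz))
    # head yaw
    h=(P[...,2]>.160)&(P[...,2]<.185)&(P[...,0]>.55)&(P[...,0]<.7)&(P[...,1]>.08)&(P[...,1]<.27);print('head',h.sum(),rect(P[h][:,:2]),P[h][:,2].mean())
E
```

```text
blue ztop 0.04001648959423784 x [10.1495 45.1225] y [ 2.95   54.1126] (array([28.3175,  0.3663]), array([108.1303,  35.5554]), -89.20015889406204)
orange ztop 0.0638665445680117 x [-45.3758   5.2003] y [-59.5682   3.0802] (array([-20.1555, -28.3189]), array([63.7725, 51.5194]), 89.88467407226562)
front rim x [-52.9904  52.5042] y [57.7001 63.4171 68.7242 69.655 ]
top 497 427 normal [-0.4274  0.2445  0.8703] lean 29.50111738668174 yaw of lean 150.2271014790552
rect in px,py [352.5078 457.4193] [48.8374 47.2251] -0.24768829345703125 topz -0.10252648455235157 centre [0.5375 0.2179 0.0875]
head 2190 (array([617.9872, 173.3861]), array([128.6735, 121.4595]), -30.113208770751953) 0.17666937284571704
side 849 601 normal [-0.4248  0.2602  0.8671] lean 29.87704125921387 yaw of lean 148.5050219370199
rect in px,py [350.2948 460.9153] [48.7744 46.4893] -88.26063430309296 topz -0.10228433282054326 centre [0.5374 0.2219 0.0866]
head 1928 (array([615.8084, 172.7768]), array([129.2427, 119.721 ]), -31.049942016601562) 0.17622966288432435
```

Both boxes now stand flat (kit top 40.0 mm, battery top 63.9 mm). The pod's top face measures 49x47 mm with a 30° lean at yaw 150°, in both views. Going round the lamp's robot side.

```bash
python3 - <<'E'
from pl import *
plan([.42,.20,.25],-30,30)
E
```

```text
t 12.78 shift mm [ -35.8 -183.2 -298.5] turn deg [-70.5 -26.   19. ]
```

Call:
step_arm(
  motion=[
    [-10,-30,-40,-9,-3.3,2.4,0],
    [-20,-60,-90,-18,-6.6,4.8,0],
    [-30,-90,-140,-27,-10,7.3,0],
    [-36,-120,-190,-36,-13.3,9.7,0],
    [-36,-150,-240,-45,-16.6,12.1,0],
    [-36,-183,-298,-54,-20,14.5,0],
    [-36,-183,-298,-63,-23.2,17,0],
    [-36,-183,-298,-70.5,-26,19,0],
    [-36,-183,-298,-70.5,-26,19,0],
    [-36,-183,-298,-70.5,-26,19,0],
  ],
)

```text
time_s: 14.02
eef_pos: [0.4209, 0.1992, 0.2506]
eef_rot: [0.836, 0.13, 0.482, -0.226]
wrist_force: [0.2, 0.2, 0.1]
opening: 0.999
```

```bash
cat > pod.py <<'E'
from pl import *
import sys
k=sys.argv[1]
p,d,P,i,T=grab('wrist',f'pics/w{k}.png')
m=cv2.erode(mask(p,'green'),np.ones((3,3)))>0
m&=(P[...,0]>.48)&(P[...,2]>.03)&(P[...,1]>.1);Q=P[m]
r=down(-30,30);nz=-r[:,0];s=Q@nz;top=Q[s>np.percentile(s,95)-.006]
c=top.mean(0);w=np.linalg.svd(top-c,full_matrices=False)[2][2];w*=np.sign(w[2])
print(len(top),'normal',w,'lean',np.degrees(np.arccos(w[2])),'yaw',np.degrees(np.arctan2(w[1],w[0])))
ex,ey=r[:,2],r[:,1];cc,ss,a=rect(np.stack([top@ex,top@ey],1));ct=(cc[0]*ex+cc[1]*ey)/1000+nz*np.median(top@nz)
print(ss,a,'top centre',ct)
for dd in(.07,.02,-.018): plan(ct+nz*dd,-30,30)
E
python3 pod.py 6
```

```text
1567 normal [-0.4344  0.2471  0.8662] lean 29.984848118307564 yaw 150.3684949538194
[47.7389 47.6959] 89.78492736816406 top centre [0.5357 0.2196 0.0843]
t 14.07 shift mm [118.6  75.1  -6.6] turn deg [-0.2  0.1  0.1]
t 14.07 shift mm [168.6  75.2  -6.6] turn deg [-0.2  0.1  0.1]
t 14.07 shift mm [206.6  75.2  -6.7] turn deg [-0.2  0.1  0.1]
```

View pics/w6.png

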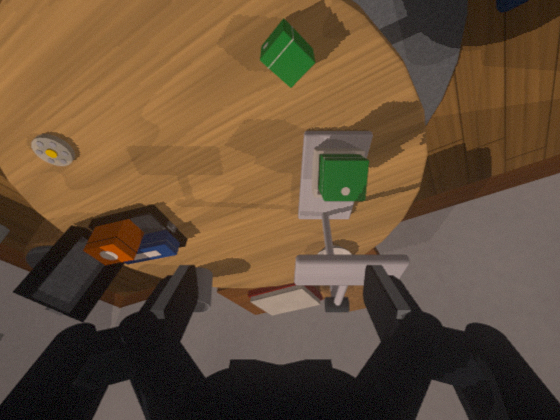

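Wrist view: the big pod in the cradle at (345,178), lamp head beyond at (350,268) on the side away from the camera, decoy at (287,52). The line of approach is clear.

Call:
step_arm(
  motion=[
    [30,25,-3,0,0,0,0],
    [60,50,-6,0,0,0,0],
    [90,75,-6.6,0,0,0,0],
    [130,75,-6.6,-0.2,0,0,0],
    [165,75,-6.6,-0.2,0,0,0],
    [190,75,-6.6,-0.2,0,0,0],
    [202,75,-6.6,-0.2,0,0,0],
    [205,75,-6.6,-0.2,0,0,0],
    [205,75,-6.6,-0.2,0,0,0],
  ],
)

```text
time_s: 15.2
eef_pos: [0.5426, 0.2163, 0.0709]
eef_rot: [0.837, 0.128, 0.482, -0.223]
wrist_force: [0.6, 0.1, -0.4]
opening: 1.001
```

```bash
python3 - <<'E'
from pl import *
o=ctrl.get_obs();r=rot(o).as_matrix();print(r.T@(np.array([.5368,.2203,.0862])-o['eef_pos'])*1000,r[:,0])
plan(np.array([.5365,.2198,.0855])-.017*np.array([-.433,.25,.866]),-30,30)
E
```

```text
[-16.7684   0.5176   1.6146] [ 0.4352 -0.2507 -0.8647]
t 15.2 shift mm [ 0.8 -0.1  1.2] turn deg [ 0.2  0.1 -0. ]
```

Call:
step_arm(
  motion=[
    [1,0,1,0,0,0,255],
    [1,0,1,0,0,0,255],
    [1,0,1,0,0,0,255],
    [1,0,1,0,0,0,255],
    [1,0,1,0,0,0,255],
    [1,0,1,0,0,0,255],
  ],
)

```text
time_s: 15.95
eef_pos: [0.5436, 0.216, 0.071]
eef_rot: [0.838, 0.128, 0.482, -0.223]
wrist_force: [-3.2, 1.1, 5.1]
opening: 0.566
```

Call:
step_arm(
  motion=[
    [-3,0,0,0,0,0,255],
    [-8,0,0,0,0,0,255],
    [-15,0,0,0,0,0,255],
    [-25,0,0,0,0,0,255],
    [-40,0,0,0,0,0,255],
    [-60,0,0,0,0,0,255],
    [-80,0,0,0,0,0,255],
    [-100,0,-5,0,0,0,255],
    [-120,0,-30,0,0,0,255],
    [-120,0,-50,0,0,0,255],
  ],
)

```text
time_s: 17.2
eef_pos: [0.453, 0.2685, 0.1505]
eef_rot: [0.838, 0.129, 0.482, -0.222]
wrist_force: [-0.1, 0.2, -1.8]
opening: 0.566
```

```bash
python3 - <<'E'
from pl import *
plan([.42,.08,.20],-102.23)
E
```

```text
t 17.2 shift mm [ -10.3 -180.    81.1] turn deg [ 70.7  26.  -19.1]
```

Call:
step_arm(
  motion=[
    [-20,-25,0,8,3,-2.2,255],
    [-20,-50,10,17,6.3,-4.6,255],
    [-20,-80,25,26,9.6,-7,255],
    [-15,-110,40,35,13,-9.5,255],
    [-10,-140,55,44,16.2,-12,255],
    [-10,-160,70,53,19.5,-14.3,255],
    [-10,-180,81,62,22.8,-16.8,255],
    [-10,-180,81,70.7,26,-19.1,255],
    [-10,-180,81,70.7,26,-19.1,255],
  ],
)

```text
time_s: 18.32
eef_pos: [0.4209, 0.0781, 0.1988]
eef_rot: [-0.444, -0.55, -0.443, 0.551]
wrist_force: [0.2, 0.4, -1.7]
opening: 0.567
```

```bash
python3 - <<'E'
from pl import *
plan([*tray(-20.5,34),.13],-102.23)
E
```

```text
t 18.32 shift mm [ 69.  156.2 186.7] turn deg [-0.1  0.1  0.1]
```

Call:
step_arm(
  motion=[
    [20,40,45,0,0,0,255],
    [40,80,90,0,0,0,255],
    [60,120,140,0,0,0,255],
    [69,150,180,0,0,0,255],
    [69,156,186.5,0,0,0,255],
    [69,156,186.5,0,0,0,255],
    [69,156,186.5,0,0,0,255],
  ],
)

```text
time_s: 19.2
eef_pos: [0.5328, -0.135, 0.1295]
eef_rot: [-0.444, -0.549, -0.445, 0.551]
wrist_force: [0.2, -0.0, -1.1]
opening: 0.57
```

```bash
python3 chk.py 7; python3 - <<'E'
from pl import *
plan([*tray(-20.5,34),.13],-102.23)
E
```

```text
green ztop 0.14619381357217243 x [-46.1496   2.2432] y [11.5529 60.1015] (array([-22.1752,  35.2513]), array([50.8859, 50.3511]), 89.97381591796875)
blue ztop 0.03990886206624861 x [10.0498 45.8978] y [ 3.2559 54.9768] (array([27.9861, 24.9825]), array([61.0591, 36.7683]), -89.95347036421299)
front rim x [-52.2585  53.0566] y [57.8517 63.2432 68.7975 70.3371]
t 19.25 shift mm [-0.3  1.2  2.5] turn deg [0.1 0.1 0.1]
```

View pics/w7.png

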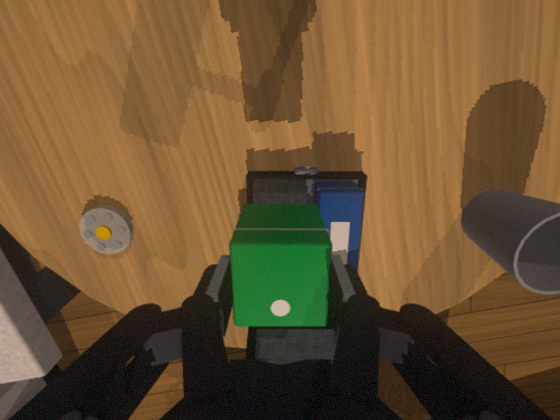

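The pod hangs upright over its slot (x −46..2, y 11..60 in the tray frame). Shifting +1.5 mm in x and −2.5 mm in y, then lowering.

Call:
step_arm(
  motion=[
    [15,1.5,2.5,0,0,0,255],
    [35,1.5,2.5,0,0,0,255],
    [55,1.5,2.5,0,0,0,255],
    [68,1.5,2.5,0,0,0,255],
    [75,1.5,2.5,0,0,0,255],
    [78,1.5,2.5,0,0,0,255],
    [80,1.5,2.5,0,0,0,255],
    [80,1.5,2.5,0,0,0,255],
  ],
)

```text
time_s: 20.25
eef_pos: [0.5343, -0.1399, 0.0496]
eef_rot: [-0.444, -0.55, -0.443, 0.552]
wrist_force: [0.5, 0.0, -0.9]
opening: 0.569
```

Call:
step_arm(
  motion=[
    [0.5,0,0,0,0,0,255],
    [1,0,0,0,0,0,255],
    [1.5,0,0,0,0,0,255],
    [2,0,0,0,0,0,255],
    [2,0,0,0,0,0,255],
  ],
)

```text
time_s: 20.88
eef_pos: [0.534, -0.1398, 0.0474]
eef_rot: [-0.443, -0.55, -0.444, 0.552]
wrist_force: [-0.5, 0.6, 1.3]
opening: 0.57
```

Call:
step_arm(
  motion=[
    [0.5,0,0,0,0,0,255],
    [1,0,0,0,0,0,255],
    [1,0,0,0,0,0,255],
  ],
)

```text
time_s: 21.25
eef_pos: [0.534, -0.1398, 0.0473]
eef_rot: [-0.443, -0.55, -0.444, 0.552]
wrist_force: [-3.9, 1.8, 10.6]
opening: 0.567
```

Contact (10.6 N) at the expected height. Releasing and backing off.

Call:
step_arm(
  motion=[
    [-0.5,0,0,0,0,0,100],
    [-0.5,0,0,0,0,0,70],
    [-0.5,0,0,0,0,0,70],
    [-15,0,0,0,0,0,50],
    [-60,0,0,0,0,0,0],
    [-110,0,0,0,0,0,0],
    [-150,0,-30,0,0,0,0],
    [-170,0,-40,0,0,0,0],
    [-170,0,-40,0,0,0,0],
    [-170,0,-40,0,0,0,0],
  ],
)

```text
time_s: 22.5
eef_pos: [0.5423, -0.1006, 0.2154]
eef_rot: [-0.443, -0.549, -0.444, 0.552]
wrist_force: [-0.3, 0.2, -0.1]
opening: 1.003
```

```bash
python3 chk.py 8; python3 - <<'E'
from pl import *
f=np.load('w8.npz');p,d,T=f['p'],f['d'],f['T'];P=pts(ctrl.camera_info('wrist'),d,T);G=(P[...,:2]-C)@E*1000
for c,h in(('green',.064),('orange',.064),('blue',.04)):
    m=(mask(p,c)>0)&(abs(P[...,2]-h)<.005)&(abs(G[...,0])<75)&(abs(G[...,1])<95);Q=P[m];w=np.linalg.svd(Q-Q.mean(0),full_matrices=False)[2][2];print(c,len(Q),'z',Q[:,2].mean(),'tilt',np.degrees(np.arccos(abs(w[2]))),rect(G[m]/1000))
a,_=ctrl.camera('top');b=np.load('top0.npz')['p']
g=lambda x:cv2.cvtColor(x,cv2.COLOR_RGB2GRAY)
for n,(u,v) in dict(cup=(394,128),dish=(249,108),wheel=(364,314),decoy=(195,292),lamp=(222,180)).items():
    print(n,'mean diff',cv2.absdiff(g(a),g(b))[v-18:v+18,u-18:u+18].mean())
E
```

```text
green ztop 0.06398961360524164 x [-44.5017   4.1301] y [ 7.3775 55.8984] (array([-20.1829,  31.6787]), array([49.7713, 49.2412]), 0.1972305327653885)
blue ztop 0.03997227390800903 x [10.0072 45.5032] y [ 2.2288 53.961 ] (array([28.4508, -0.8928]), array([111.832 ,  37.2257]), -89.75999741256237)
orange ztop 0.0640029884142102 x [-45.3379   5.3371] y [-60.432    3.1509] (array([-20.002 , -28.7373]), array([64.6102, 51.9273]), -89.95278000831604)
front rim x [-53.0083  52.9296] y [58.1968 63.4173 68.8411 70.7863]
green 1853 z 0.06314035131599101 tilt 0.5693540612512952 (array([-20.1829,  31.6787]), array([49.7713, 49.2412]), 0.1972305327653885)
orange 1596 z 0.06307008256322963 tilt 0.29253854182668393 (array([-20.002 , -28.7373]), array([64.6102, 51.9273]), -89.95278000831604)
blue 940 z 0.039049273848338485 tilt 0.13062700612589526 (array([28.4508, -0.8928]), array([111.832 ,  37.2257]), -89.75999741256237)
cup mean diff 19.758487654320987
dish mean diff 9.159722222222221
wheel mean diff 43.782407407407405
decoy mean diff 10.760030864197532
lamp mean diff 34.09336419753087
```

View pics/w8.png

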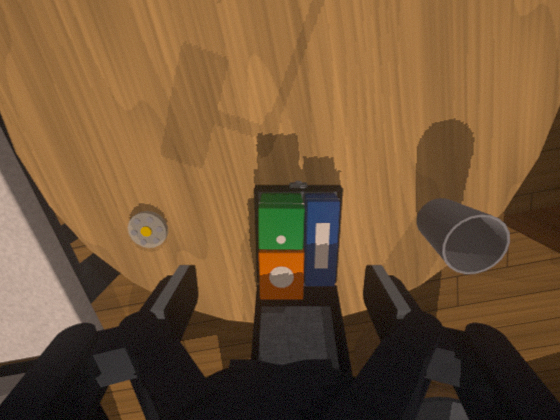

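Final view: pod (280,228), battery (282,275) and kit (321,240) fill the tray. All sit level at the right heights, and the gripper is clear. The top-view differences may just be the arm and its shadow, so I'll check bystander positions from depth, then hand in.

```bash
python3 - <<'E'
from h import *
i=ctrl.camera_info('side');f=np.load('side0.npz');P0=pts(i,f['d'],i['T']);p,d,P,_,_=grab('side')
for n,(u,v) in dict(cup=(229,165),dish=(154,253),wheel=(379,217),head=(245,223),foot=(240,295),decoy=(347,319)).items():
    s=np.s_[v-4:v+5,u-4:u+5];print(n,np.nanmedian(P0[s].reshape(-1,3),0),np.nanmedian(P[s].reshape(-1,3),0))
W=np.load('w1.npz');
def wh(P,lo,hi,c,r): 
    m=(P[...,2]>lo)&(P[...,2]<hi)&(np.hypot(P[...,0]-c[0],P[...,1]-c[1])<r);return m.sum(),(np.nanmin(P[m][:,:2],0)+np.nanmax(P[m][:,:2],0))/2
wi=ctrl.camera_info('wrist')
for k in(1,8):
    f=np.load(f'w{k}.npz');Q=pts(wi,f['d'],f['T']);print('wheel',k,wh(Q,.006,.02,(.36,-.145),.06))
o=ctrl.get_obs();print(o['time_s'],o['opening'],o['wrist_force'])
E
```

```text
cup [ 0.7251 -0.2217  0.0628] [ 0.7252 -0.2226  0.0627]
dish [0.8015 0.0952 0.0056] [0.802  0.0953 0.0056]
wheel [ 0.3542 -0.1256  0.0105] [ 0.3542 -0.1263  0.0103]
head [0.582  0.1961 0.1775] [0.5819 0.1973 0.1778]
foot [0.5864 0.2243 0.0492] [0.5865 0.2248 0.0481]
decoy [0.4047 0.2321 0.0362] [0.4048 0.2315 0.0362]
wheel 1 (np.int64(871), array([ 0.3572, -0.1284]))
wheel 8 (np.int64(1066), array([ 0.357 , -0.1287]))
22.65 1.0007893389706808 [ 0.7526 -0.7686 -0.3008]
```

```bash
python3 -c "
from bench import ctrl
print(ctrl.hand_in())"
```

```text
the job is handed in; nothing more can be done
None
```

The case is packed and handed in at about 22.7 s, well under the 72 s limit. I set the kit down along the tray's +x wall, then the battery box beside it at the lid end. The pod was drawn out along its leaning axis and set down last at the front. Each box was lowered to light contact (6–11 N) before I let go.

- **Fit:** the tops measured 40.0 mm (kit), 64.0 mm (battery box) and 64.0 mm (pod), as expected with bases flat on the tray floor. Tilts came out at 0.6° or less, with all three inside the walls.
- **Bystanders:** in the side view, depth readings on the cup, dish, wheel, lamp and small decoy pod agreed with the start to about 1 mm. The gripper was open and clear of everything.
- **Disagreement:** a plain brightness comparison of the top view showed large differences around the wheel, lamp and cup. I put that down to the arm and its shadow, since the depth readings showed no movement.
- **Miss along the way:** the kit was gripped about 10 mm off-centre along its length. I allowed for this when placing it.

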